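# Set the detector on the arc rail to the pointer

### The job

On the curved guide rod in the middle of the optical table, slide the carriage with the teal head along the rod, turning it with the bend, until its head is lined up with the yellow pointer. Leave the black-headed carriage on the same rod where it is, and let go of everything.

Things in the scene. Friction and masses are not known exactly. Their poses are not given: they have to be found in the camera images.
- rail: Fixed grey plate 300 x 390 x 12 mm with a bent 12 mm steel rod: a level arc of radius 180 mm, 38 mm above the table, steel posts at its ends (63 deg either side of its middle). Origin: the arc's centre, at table height; z up; the rod's middle is 180 mm along -x; plate from x -240 to 60 mm. A sample holder with a glass block, top 98 mm above the table, stands at the origin.
- teal_head (a point): Centre of the teal head, 78 mm above the table: 34 mm in x (to the arc's centre), 30 in y (along the rod), 42 tall; a lens barrel sticks out 18 mm at +x, the y faces are free. Under it a bored block (44 mm foot, top 57 mm above the table), about 0.25 kg, slides on plate and rod: 2.5 mm play, 1 to 3 N, stays put, must turn with the bend. Starts near the rail's +y end.
- black_head (a point): Centre of the head of the other carriage on the same rod, same shape and axes but with a black head; parked near the rod's other end, on the rail's -y side. Leave it where it is.
- index (a point): Place for the teal head's centre: on the same 180 mm arc, 78 mm above the table, with the axes the head will have there (x to the arc's centre, y along the rod). Marked by a fixed yellow pointer, 22 x 14 mm and 16 mm tall, on the plate outside the rod (47 mm further from the arc's centre), its tip towards the rod. Somewhere about the rod's middle.
Things that resemble listed ones, but are neither listed nor needed, are in the scene too. What is shaped like the part that bears teal_head but red is not meant.

How it is judged:
At the end, for the whole second after the job is handed in: The teal head's centre is within 12 mm of the place marked by the yellow pointer and turned with the rod there to within 10 degrees, the black-headed carriage is within 12 mm of where it started, and the robot has let go (horizontal distance between teal_head and index below 0.012 m and angle between the y axis of teal_head and the y axis of index, either way round below 0.175 rad and distance of black_head from where it was at the start of the episode below 0.012 m); the robot touches nothing.
It fails at once if the black-headed carriage is pushed more than 12 mm (distance of black_head from where it was at the start of the episode above 0.012 m).
It also fails if it takes over 35 s, if anything falls off the work surface, if the arm or the gripper's body presses on something with over 40 N, if the wrist force passes 120 N, or if a joint passes its speed limit or range.

### The arm

A 7-joint arm with a two-finger parallel gripper is mounted at the origin on the work surface. World frame = base frame: x ahead of the robot, y to its left, z up, the work surface at z = 0. Lengths are in m, angles in rad, forces in N, time in s.
With the tool pointing down it reaches from about 0.35 to 0.9 m from the base axis. Payload 19.9 kg.
Tool frame: the origin (TCP) lies between the finger pads; the fingertips stand 19 mm ahead of it and the grasp point (between the pads) is the TCP; z points along the fingers, y is the direction in which the jaws open and shut (so a half turn about z gives the same grasp; the last joint's range is limited). The gripper opens to 94 mm and grips with 3 to 60 N. Pads are 16 mm wide; open, the fingers measure 119 mm over their backs; the gripper's body (75 mm by 177 mm) begins 78 mm behind the grasp point.
Start: joints at [1.25, 0.417, -0.01, 1.614, 0.005, 1.111, -0.053], TCP at [0.172, -0.601, 0.224] pointing down, gripper open.
Joint ranges: [-2.81, 2.81], [-0.39, 2.02], [-1.27, 1.25], [0.06, 2.57], [-1.19, 4.33], [0.19, 2], [-2.82, 2.82]. Speed limits (rad/s): [1.89, 1.89, 2.39, 2.39, 3.01, 3.01, 3.01].

### API

Orientations are given as a 3x3 rotation matrix whose columns are the frame's x, y, z axes.
In Python, from rig import robot gives the robot as it stands. Calls block until the motion is done:
- robot.move_ptp(position, orientation): joint-space move of the TCP to a pose.
- robot.move_linear(position, velocity=0.15, frame=None, threshold=None): straight line of the TCP; frame=None keeps the orientation; velocity is the mean speed in m/s. With threshold (N) it stops when the force on the tool has changed by that much, and returns True; else False.
- robot.goto_joints(angles): joint-space move.
- robot.gripper_to(opening): finger opening in m; the grip force is fixed at half the most; returns when the fingers have stopped.
- robot.pause(seconds).
- robot.ik(position, orientation): joint angles nearest the present ones, or None.
- robot.get_state(): the state.
- robot.grab_frame(name): name is "scene" or "top" or "wrist"; returns the picture (420x560x3 uint8, red, green, blue); there is no depth.
- robot.camera_info(name): a dict with "fx", "fy", "cx", "cy" (pixels), "dist" ([k1, k2, p1, p2, k3] as OpenCV has them; the pictures are not rectified), "rvec" (rotation vector, rad) and "tvec" (3), from world to camera coordinates, as OpenCV has them. Camera axes: x right, y down, z forward; pixel columns grow to the right and rows downward; lengths in m; the calibration is good to about 2 mm. A picture is of the moment at which its call begins: read the wrist's pose just before it. camera_info takes no time and is no camera call; for the wrist camera it gives the pose at the moment of the call.
A pose or a line that the arm cannot do raises robot.PlanningError and nothing moves.
- robot.sign_off(): hands the job in, once; it reports no verdict.
The state is a dict: "time": time; "qpos": joint angles; "joint_vel": joint speeds; "effort": joint torques, N m; "ee_pos": TCP position; "tool_rot": TCP orientation; "force": force on the tool from outside, world axes, zero at the start; "moment": the same for the moment, N m; "opening": finger opening in m.
Only numpy, scipy, OpenCV 4.12 (cv2) and the standard library are available. Lean on these libraries where they do the work, as an engineer would, in place of code of your own. Each camera call takes 0.05 s, during which the arm holds its last target. There are 200 camera calls.

## Working session

There is one attempt and no reset: what is moved stays moved. The work goes in short steps, each a Python script; the robot and the scene stay as the last script left them, time stands still between calls to the robot, and variables do not carry over. Pictures are saved under pics/ and viewed, about 8 in all and at most 12, crops included, and the job is handed in when it is done.

```bash
ls; mkdir -p pics; python3 - <<'E'
from rig import robot
import cv2
for n in("scene","top"):
    cv2.imwrite(f"pics/{n}0.png",robot.grab_frame(n)[:,:,::-1]); print(n,robot.camera_info(n))
s=robot.get_state();print(s['time'],s['ee_pos'],s['tool_rot'],s['opening'])
E
```

```text
pics
scene {'fx': 459.0095480645489, 'fy': 459.0095480645489, 'cx': 277.711007330832, 'cy': 211.88118280878044, 'dist': array([-0.13871835,  0.        ,  0.        ,  0.        ,  0.        ]), 'rvec': array([ 0.82039191,  2.52750685, -1.10233066]), 'tvec': array([ 0.44095446, -0.168507  ,  1.00692311])}
top {'fx': 543.5769053201243, 'fy': 543.5769053201243, 'cx': 282.7003750643231, 'cy': 216.16912899010998, 'dist': array([-0.08626942,  0.        ,  0.        ,  0.        ,  0.        ]), 'rvec': array([ 2.12306636, -2.12875534,  0.20238659]), 'tvec': array([0.02758065, 0.59809842, 0.79082219])}
0.1 [ 0.1719093  -0.60055858  0.22390742] [[ 9.61393307e-01  2.75177714e-01 -3.66211233e-04]
 [ 2.75177948e-01 -9.61392778e-01  1.01166649e-03]
 [-7.36847640e-05 -1.07338264e-03 -9.99999421e-01]] 0.09412270808949748
```

View pics/top0.png

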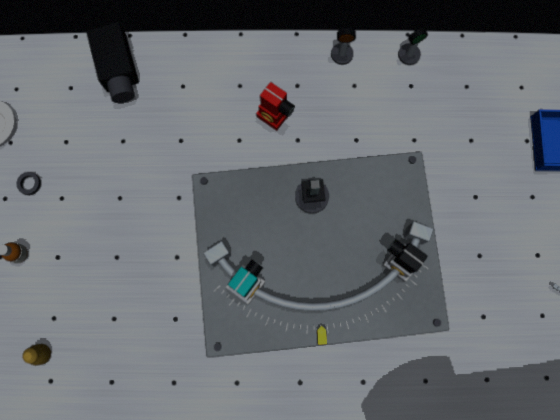

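View pics/scene0.png

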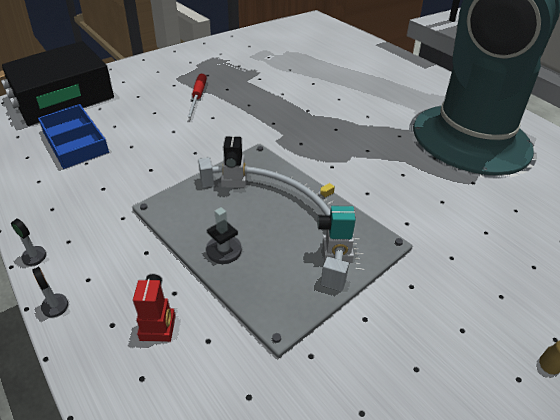

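Top view: teal head at (245,283), black at (408,256), yellow pointer at (321,335), holder at (314,188), grey plate from (195,178) to (447,333). The red lookalike at (274,105) stands off the rail. The scene view agrees with this layout.

```bash
cat > h.py <<'E'
import numpy as np, cv2
def cast(ci,px,z):
    K=np.array([[ci['fx'],0,ci['cx']],[0,ci['fy'],ci['cy']],[0,0,1]])
    u=cv2.undistortPoints(np.float64(px).reshape(-1,1,2),K,ci['dist']).reshape(-1,2)
    R=cv2.Rodrigues(ci['rvec'])[0]; c=-R.T@np.ravel(ci['tvec'])
    d=np.c_[u,np.ones(len(u))]@R
    return c+d*((z-c[2])/d[:,2])[:,None]
def big(m):
    return max(cv2.findContours(m.astype(np.uint8),cv2.RETR_EXTERNAL,cv2.CHAIN_APPROX_NONE)[0],key=cv2.contourArea)
E
python3 - <<'E'
from h import *
from rig import robot
ci=robot.camera_info("top")
im=cv2.imread("pics/top0.png"); hsv=cv2.cvtColor(im,cv2.COLOR_BGR2HSV); H,S,V=cv2.split(hsv)
m=((V>60)&(V<130)&(S<60)).astype(np.uint8); m[:, :185]=0; m[345:,350:]=0
m=cv2.morphologyEx(m,cv2.MORPH_OPEN,np.ones((3,3)))
p=cast(ci,big(m),0.012)[:,:2].astype(np.float32)
r=cv2.minAreaRect(p);b=cv2.boxPoints(r);print("plate",r,b)
pc=cast(ci,[[195,178],[423,153],[447,333],[207,356]],.012)[:,:2];print("corners by eye",pc,np.linalg.norm(pc-np.roll(pc,1,0),axis=1))
xr=(pc[0]+pc[1]-pc[2]-pc[3]);xr/=np.linalg.norm(xr); O=pc.mean(0)+.09*xr
print("eye: yaw",np.arctan2(xr[1],xr[0]),"O",O, "holder",cast(ci,[[315,183]],.098))
t=(H>75)&(H<100)&(S>120)&(V>60); c=big(t); tt=t&(V>np.percentile(V[t],40))
q=cast(ci,c,.099)[:,:2].astype(np.float32); print("teal full",cv2.minAreaRect(q), "V pct",np.percentile(V[t],[5,25,50,75,95]))
q2=cast(ci,big(tt),.099)[:,:2].astype(np.float32); print("teal top",cv2.minAreaRect(q2))
y=(H>20)&(H<35)&(S>120)&(V>80); y[:,:250]=0;y[:300]=0; q=cast(ci,big(y),.028)[:,:2].astype(np.float32); print("yel",cv2.minAreaRect(q))
for n,a in(("teal",cv2.minAreaRect(q2)[0]),("yel",cv2.minAreaRect(q)[0])):
    d=np.array(a)-O; print(n,np.linalg.norm(d),np.degrees(np.arctan2(d[1],d[0])))
    f=d@xr,d@np.array([-xr[1],xr[0]]);print(" rail frame",f)
v=cv2.resize(im[220:365,190:450],None,fx=3,fy=3,interpolation=2);cv2.imwrite("pics/crop.png",cv2.convertScaleAbs(v,alpha=1.6))
E
```

```text
plate ((0.5496124625205994, -0.030772879719734192), (0.30282917618751526, 0.3919016122817993), 5.882091999053955) [[ 0.37891376  0.14862901]
 [ 0.41907644 -0.24120921]
 [ 0.72031116 -0.21017477]
 [ 0.6801485   0.17966345]]
corners by eye [[ 0.67134223  0.17154899]
 [ 0.71440441 -0.21156109]
 [ 0.41606681 -0.23582499]
 [ 0.38273216  0.14560263]] [0.28977403 0.38552262 0.29932267 0.38288148]
eye: yaw 0.08533693634769164 O [ 0.63580889 -0.02488761] holder [[ 0.64060287 -0.02231791  0.098     ]]
teal full ((0.48990756273269653, 0.0784355103969574), (0.013536416925489902, 0.03307796269655228), 53.84385299682617) V pct [ 80.25 118.   124.   126.   128.  ]
teal top ((0.49022871255874634, 0.07983484119176865), (0.010740714147686958, 0.02897837571799755), 53.344547271728516)
yel ((0.41545626521110535, -0.03395065292716026), (0.027686376124620438, 0.013428081758320332), 4.136399745941162)
teal 0.17933315333911026 144.27081579382494
 rail frame (np.float64(-0.1361245622542115), np.float64(0.11674966140271306))
yel 0.22053892585608553 -177.64476799038155
 rail frame (np.float64(-0.22032323791787206), np.float64(0.00975134099192229))
```

View pics/crop.png

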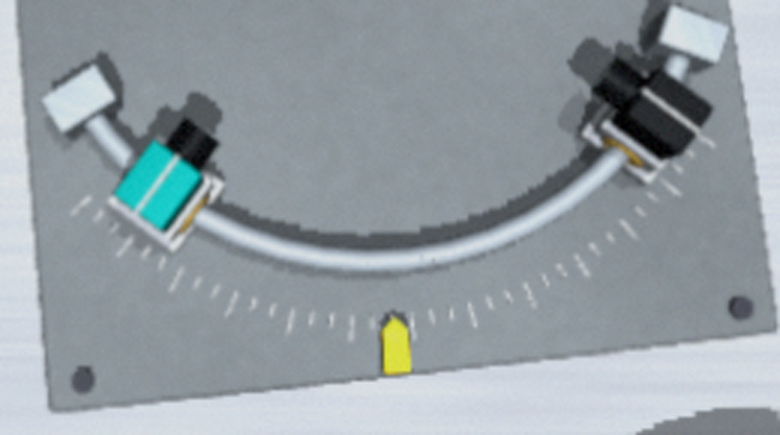

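Plate fit (303×392 mm, yaw 5.9°) agrees with the holder position within 2 mm, so it gives the arc's centre. The pointer comes out at radius 224 mm against 227 expected. Next I fix the teal centre (the white line splits its mask) and go above it.

```bash
cat >> h.py <<'E'
yaw=np.radians(5.88); O=np.array([.5496,-.0308])+.09*np.array([np.cos(yaw),np.sin(yaw)])
def pose(psi,z,r=.18):   # psi: heading of head x axis (towards O)
    e=np.array([np.cos(psi),np.sin(psi)]); p=O-r*e
    return np.r_[p,z],np.array([[e[0],e[1],0],[e[1],-e[0],0],[0,0,-1.]])
PSI_I=None
E
python3 - <<'E'
from h import *
from rig import robot
ci=robot.camera_info("top"); im=cv2.imread("pics/top0.png"); H,S,V=cv2.split(cv2.cvtColor(im,cv2.COLOR_BGR2HSV))
t=((H>75)&(H<100)&(S>80)&(V>100)).astype(np.uint8); t=cv2.morphologyEx(t,cv2.MORPH_CLOSE,np.ones((5,5)))
r=cv2.minAreaRect(cast(ci,big(t),.099)[:,:2].astype(np.float32)); d=O-np.array(r[0]); psi=np.arctan2(d[1],d[0])
print(r,"R",np.hypot(*d),"psi",np.degrees(psi))
dy=O-[.41546,-.03395]; print("index psi",np.degrees(np.arctan2(dy[1],dy[0])),np.hypot(*dy))
p,R=pose(psi,.2); robot.gripper_to(.07); robot.move_ptp(p,R)
wi=robot.camera_info("wrist"); w=robot.grab_frame("wrist"); cv2.imwrite("pics/w1.png",w[:,:,::-1])
np.savez("w1.npz",**wi)
s=robot.get_state();print(s['time'],s['ee_pos'],p,s['opening'])
for z in(.085,):
  for a in np.linspace(psi,.055,4): print(robot.ik(*pose(a,z)))
E
```

```text
((0.4943403899669647, 0.08584631234407425), (0.0275836531072855, 0.032477907836437225), 53.23677062988281) R 0.18028701254168752 psi -36.57412801152719
index psi 3.1655703402864077 0.22400828545443055
3.4083 [0.49472641 0.08513539 0.19995675] [0.49457089 0.08567529 0.2       ] 0.07024794932776153
[ 0.28378223  0.46370466 -0.6250518   2.01381828  0.38140628  0.77974748
 -2.77626938]
[ 0.39580255  0.43337084 -0.66996386  2.07268195  0.38839233  0.75950837
 -2.49400748]
[ 0.50482012  0.41581279 -0.69558105  2.10548839  0.39035651  0.74812501
 -2.18717624]
[ 0.6115115   0.41858965 -0.71549985  2.10858712  0.40178744  0.75027703
 -1.87676665]
```

View pics/w1.png

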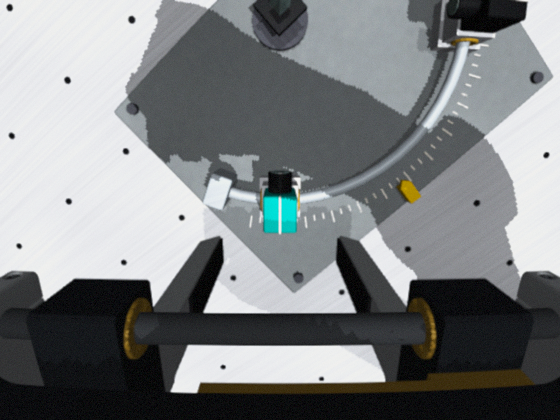

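Wrist view: teal head at (281,205), square to the jaws and centred. End post at (218,190) is close, so I keep the opening to 50 mm. Pointer is at (410,190). I cross-check the index from this view, descend and grip.

```bash
python3 - <<'E'
from h import *
from rig import robot
wi=dict(np.load("w1.npz")); im=cv2.imread("pics/w1.png"); H,S,V=cv2.split(cv2.cvtColor(im,cv2.COLOR_BGR2HSV))
y=(H>18)&(H<35)&(S>120)&(V>80); y[:170]=0;y[215:]=0;y[:,:385]=0
r=cv2.minAreaRect(cast(wi,big(y),.026)[:,:2].astype(np.float32)); d=O-np.array(r[0]); print(r,"psi idx",np.degrees(np.arctan2(d[1],d[0])),np.hypot(*d))
psi=np.radians(-36.57)
robot.gripper_to(.05)
hit=robot.move_linear(pose(psi,.085)[0],.1,threshold=8); s=robot.get_state(); print(hit,s['time'],s['ee_pos'],s['force'])
if not hit:
    robot.gripper_to(.02); s=robot.get_state(); print(s['time'],s['ee_pos'],s['force'],s['moment'],s['opening'])
E
```

```text
((0.4152839183807373, -0.034498006105422974), (0.028621535748243332, 0.014482393860816956), 2.6201581954956055) psi idx 3.302909236742137 0.224215004260404
False 5.2333 [0.49489256 0.08572378 0.08549739] [ 0.56132457  0.6598692  -0.32131805]
5.6833 [0.49464172 0.08557939 0.08514545] [-1.35279677 -0.68366653  4.62005303] [-0.12125206  0.18972854  0.02177177] 0.030076208820716325
```

Both views agree on the index angle (3.17° and 3.30°), and the 30 mm opening matches the head. Now I slide it along the arc in short steps and watch the force.

```bash
python3 - <<'E'
from h import *
from rig import robot
for a in np.radians(np.linspace(-36.57,3.23,13)[1:]):
    p,R=pose(a,.085); robot.move_linear(p,.04,frame=R)
    s=robot.get_state(); f=s['force']; e=np.array([np.cos(a),np.sin(a)])
    print(round(s['time'],2),np.degrees(a).round(1),"rad/tan F",(f[:2]@e).round(1),(f[1]*e[0]-f[0]*e[1]).round(1),"z",f[2].round(1),"Mz",s['moment'][2].round(2),s['opening'].round(4))
    if np.linalg.norm(f)>40: print("STOP");break
cv2.imwrite("pics/top1.png",robot.grab_frame("top")[:,:,::-1])
E
```

```text
Traceback (most recent call last):
AttributeError: 'float' object has no attribute 'round'
```

```bash
python3 - <<'E'
from h import *
from rig import robot
for a in np.radians(np.linspace(-36.57,3.23,13)[1:]):
    p,R=pose(a,.085); robot.move_linear(p,.04,frame=R)
    s=robot.get_state(); f=np.array(s['force']); e=np.array([np.cos(a),np.sin(a)])
    print("t %.2f a %.1f Frad %.1f Ftan %.1f Fz %.1f Mz %.2f open %.4f"%(s['time'],np.degrees(a),f[:2]@e,f[1]*e[0]-f[0]*e[1],f[2],s['moment'][2],s['opening']))
    if np.linalg.norm(f)>40: print("STOP");break
cv2.imwrite("pics/top1.png",robot.grab_frame("top")[:,:,::-1])
E
```

```text
t 6.34 a -33.3 Frad -0.3 Ftan -3.6 Fz 8.6 Mz 0.05 open 0.0295
t 6.75 a -29.9 Frad -1.0 Ftan -2.2 Fz 6.8 Mz -0.01 open 0.0295
t 7.16 a -26.6 Frad -1.3 Ftan -1.6 Fz 6.6 Mz 0.02 open 0.0302
t 7.57 a -23.3 Frad -0.5 Ftan -0.4 Fz 7.3 Mz 0.03 open 0.0297
t 7.97 a -20.0 Frad -0.1 Ftan -0.6 Fz 6.8 Mz 0.07 open 0.0297
t 8.38 a -16.7 Frad -0.1 Ftan -0.5 Fz 6.3 Mz 0.00 open 0.0298
t 8.79 a -13.4 Frad -0.6 Ftan -0.3 Fz 5.8 Mz 0.06 open 0.0300
t 9.20 a -10.0 Frad 0.1 Ftan -0.3 Fz 6.6 Mz 0.12 open 0.0300
t 9.61 a -6.7 Frad -0.3 Ftan 0.0 Fz 6.5 Mz 0.08 open 0.0298
t 10.02 a -3.4 Frad 1.0 Ftan 0.7 Fz 6.6 Mz 0.01 open 0.0300
t 10.43 a -0.1 Frad -0.4 Ftan 0.8 Fz 5.6 Mz 0.07 open 0.0299
t 10.83 a 3.2 Frad 0.1 Ftan 0.6 Fz 6.5 Mz 0.10 open 0.0297
```

Very low forces throughout, and the head stayed in the jaws. Now I release, retreat upwards and away, and check.

```bash
python3 - <<'E'
from h import *
from rig import robot
robot.gripper_to(.06); a=np.radians(3.23); p,R=pose(a,.24); robot.move_linear(p,.12)
robot.move_ptp([.3,-.45,.25],robot.get_state()['tool_rot'])
s=robot.get_state(); print(s['time'],s['ee_pos'],s['force'])
im=np.ascontiguousarray(robot.grab_frame("top")[:,:,::-1]); ci=robot.camera_info("top")
H,S,V=cv2.split(cv2.cvtColor(im,cv2.COLOR_BGR2HSV))
t=((H>75)&(H<100)&(S>80)&(V>60)).astype(np.uint8); t=cv2.morphologyEx(t,cv2.MORPH_CLOSE,np.ones((5,5)))
r=cv2.minAreaRect(cast(ci,big(t),.099)[:,:2].astype(np.float32)); print("head",r,"want",p[:2], (np.array(r[0])-p[:2])*1000)
o=cv2.imread("pics/top0.png"); c=slice(215,365),slice(190,450)
cv2.imwrite("pics/top2.png",cv2.convertScaleAbs(np.vstack([cv2.resize(x[c],None,fx=2,fy=2) for x in(o,im)]),alpha=1.6))
E
```

```text
14.625 [ 0.30100482 -0.44912848  0.25008335] [1.15615358 0.62231559 0.2492218 ]
head ((0.46003130078315735, -0.03248023986816406), (0.03387299180030823, 0.029978390783071518), 2.364041566848755) want [ 0.45941243 -0.03172189] [ 0.61887524 -0.75834776]
```

View pics/top2.png

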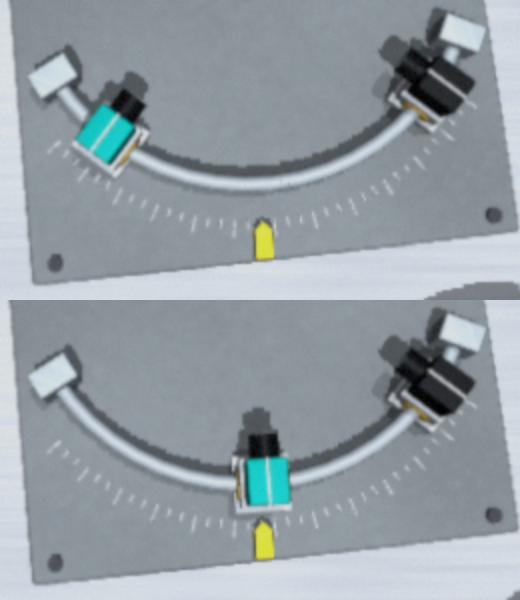

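The before/after crops show the teal head at (267,482) above the pointer tip at (263,525). The small offset is height parallax. The black carriage has not moved and the arm is clear.

```bash
python3 -c "
from rig import robot
robot.sign_off()"
```

```text
the job is handed in; nothing more can be done
```

I gripped the teal head by its y faces, slid it about 40° along the rod in short turning steps, released it at the pointer and backed the arm away. I then handed the job in at about 14.6 s on the robot's clock.

**Final checks:**
- **Teal head position:** the top camera put it about 1 mm from the place I worked out for the pointer.
- **Teal head angle:** it read 2.4°, against about 3.2° wanted.
- **Pointer place:** two camera views agreed on its direction to 0.15°. Its distance from the arc's centre read 224 mm against the 227 mm given, which does not affect the position along the rod.
- **Black carriage:** it looks unmoved in the before and after pictures. I did not measure it separately.
- **Forces:** wrist readings while sliding stayed below 10 N.

One script stopped on a print error after the first slide step. I reran it from there, with no effect on the scene.

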